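Run the board inspection carousel at scan speed and park it

ROBOT

A 6-joint arm with a two-finger parallel gripper is mounted at the origin on the work surface. World frame = base frame: x ahead of the robot, y to its left, z up, the work surface at z = 0. Lengths are in m, angles in rad, forces in N, time in s.
With the tool pointing down it reaches from about 0.35 to 0.85 m from the base axis. Payload 8.1 kg.
Tool frame: the origin (TCP) lies at the very end of the fingers, on their centre line; the grasp point (between the pads) lies 19 mm behind it; z points along the fingers, y is the line along which they close (so a half turn about z gives the same grasp; the last joint's range is limited). The gripper opens to 93 mm and grips with 3 to 60 N. Pads are 15 mm wide; open, the fingers measure 128 mm over their backs; the gripper's body (75 mm by 188 mm) begins 65 mm behind the grasp point.
Start: joints at [-1.259, 0.13, 1.488, -0, 1.523, -0.085], TCP at [0.232, -0.553, 0.219] pointing down, gripper open.
Joint ranges: [-2.96, 2.96], [-0.89, 2.26], [0.02, 2.5], [-1.34, 4.48], [0, 2.73], [-2.66, 2.66]. Speed limits (rad/s): [2.39, 2.39, 2.79, 3.14, 3.14, 3.14].

INTERFACE

Orientations are given as a unit quaternion [w, x, y, z].
In Python, from workcell import observe, read_camera, camera_params, sign_off gives the robot as it stands.
- The arm moves only by the tool arm_command, never from a script. Its argument "increments" is a list of rows, each a list of 5 numbers: the opening, from 0 (shut) to 1 (fully open), then the shift along the tool's x, y, z as a fraction of full scale, then the turn about the tool's z as a fraction of full scale. A call has 1 to 5 rows; each row is the pose to reach, as a shift and turn from the pose commanded when the call began, along the tool's axes at that moment; what a row does not reach only later rows make up. Full scale, the value 1, is 200 mm for a shift and pi/4 rad for a turn. A row lasts 1/10 s, in which the tool goes at most 50 mm and 8.59 degrees, less where a joint would pass 70% of its speed; a pose out of reach is approached as far as the arm can. A call with a number of a shift or a turn outside -1 to 1 is refused whole. A call with a gripper value outside its range is refused whole. The fingers move at their own pace and stop on an object; the grip force is fixed at half the most. Time passes only in rows, so rows that repeat a pose let the fingers close. It gives the time, the measured TCP pose, the force, the opening and the grip force at its end, in the units of the state.
- observe(): the state, without advancing time (a new reading comes with each control period).
- read_camera(name): name is "side" or "top" or "wrist"; returns the picture (400x640x3 uint8, red, green, blue); there is no depth.
- camera_params(name): a dict with "fx", "fy", "cx", "cy" (pixels), "dist" ([k1, k2, p1, p2, k3] as OpenCV has them; the pictures are not rectified), "R" (3x3) and "t" (3): a world point X has camera coordinates R X + t; the wrist camera has in their place "hand_eye" (4x4, takes a point from camera to tool coordinates, whose origin is the TCP and whose axes are the flange's). Camera axes: x right, y down, z forward; pixel columns grow to the right and rows downward; lengths in m; the calibration is good to about 2 mm. A picture is of the moment at which its call begins: read the wrist's pose just before it. camera_params takes no time and is no camera call.
- sign_off(): hands the job in; it is judged then, once.
The state is a dict: "time": time; "joint_positions": joint angles; "joint_vel": joint speeds; "joint_efforts": joint torques, N m; "ee_pos": TCP position; "eef_rot": TCP orientation; "ft_force": force on the tool from outside, world axes, zero at the start; "torque": the same for the moment, N m; "gripper_width": finger opening in m; "grip_force": force on a finger pad.
Only numpy, scipy, OpenCV 4.12 (cv2) and the standard library are available. Lean on these libraries where they do the work, as an engineer would, in place of code of your own. Each camera call takes 0.05 s, during which the arm holds its last target. There are 200 camera calls.

TASK

The circuit boards on the hand-spun carousel must pass under the scan hood: by pushing its posts, bring the plate counterclockwise (seen from above) up to about one turn in three seconds and keep it between 1.7 and 2.5 rad/s without a break for at least 8 seconds, never letting it exceed 3.2 rad/s. Then stop it with the tall post standing at the index mark, let go and leave it at rest there. Do not slam into the posts or the machine, do not spin it backwards, and leave the other things on the bench alone.

Things in the scene. Friction and masses are not known exactly. Their poses are not given: they have to be found in the camera images.
- housing: fixed grey square base of the inspection carousel, 320 x 320 mm, 46 mm high; origin: centre of its underside, on the table. Its own -x side is open and faces the robot (turned by up to 0.4 rad); a clear scan hood covers the far half, so posts can be pushed only within about 1.4 rad either side of the mark and pass under the hood for the rest of each turn
- hood_edge (a point): middle of the hood roof's front edge, at its top, 15 mm beyond the axis (own +x of the base), 144 mm above the table. The hood covers own x 15 to 160 mm, y -160 to 160 mm: clear roof 138 to 144 mm above the table, side walls, back open above 66 mm; a scan bar on the roof, own x 75 to 125 mm, reaches 178 mm above the table
- rotor (a joint): turning angle of the plate, rad, positive counterclockwise seen from above, endless (counts on past 2 pi); 0 and multiples of 2 pi: tall post at the mark. At value q the posts stand q, q + 2.094 and q + 4.189 counterclockwise from the mark. Inertia about 0.012 kg m2 (varies 25 %), friction 0.0015 N m + 0.0005 N m per rad/s: coasting, it loses some 0.2 rad/s each second; stays put at rest
- axis (a point): point on the vertical turning axis, at the middle of the plate's top, 64 mm above the table. The plate is an aluminium disc of radius 130 mm, 12 mm thick, about 1.5 kg, with a hub 56 mm across and 10 mm high, low boards (up to 6 mm high) clamped between the posts, and three steel posts of 30 mm diameter, 120 degrees apart, 100 mm from the axis, by which it is pushed and braked
- mark (a point): fixed point 100 mm from the axis towards the base's own -x, at the height of the plate's top: where the tall post must stop. Just outside the plate there, 130 to 160 mm from the axis, a steel index tab 10 mm wide stands up to 60 mm above the table
- tall_post (a point): centre of the foot of the tall post (30 mm diameter, 60 mm high above the plate), at the height of the plate's top; a black line on the plate runs from the hub to it
- short_post_a (a point): centre of the foot of the short post (30 mm diameter, 40 mm high above the plate) that stands 120 degrees counterclockwise from the tall one
- short_post_b (a point): the same for the other short post, 240 degrees counterclockwise from the tall one
- multimeter: bystander: black hand multimeter lying flat, 190 x 90 x 45 mm, to be left alone; origin under its middle
- blower: bystander: black rubber dust blower bulb standing, 64 mm across, 90 mm tall, to be left alone; origin under its middle
- driver: bystander: screwdriver lying on the table, to be left alone; origin under its middle
- jar: bystander: amber glass jar with lid, 60 mm across, 65 mm tall, to be left alone; origin under its middle
- tray: bystander: blue divided parts tray, 160 x 110 x 30 mm, to be left alone; origin under its middle
- spool: bystander: steel cylinder (weight), 60 mm across, 50 mm tall, to be left alone; origin under its middle

How it is judged:
On the way, in this order (a step that is already met when the one before it is completed fails the run):
1. the plate turns counterclockwise at 1.7 to 2.5 rad/s for 8 s without a break (velocity of joint rotor between 1.7 and 2.5 rad/s), for 8 s.
2. the plate is stopped with the tall post at the mark (velocity of joint rotor between -0.08 and 0.08 rad/s and horizontal distance between tall_post and mark below 0.02 m), for 0.3 s.
At the end, for the whole second after the job is handed in: the plate is at rest (under 0.08 rad/s) with the foot of the tall post within 20 mm of the mark, released (all of step 2); the robot touches nothing.
It fails at once if the plate exceeds 3.2 rad/s (velocity of joint rotor above 3.2 rad/s).
It fails at once if the plate is spun backwards (faster than 0.8 rad/s) (velocity of joint rotor below -0.8 rad/s).
It fails at once if the robot slams into the carousel or its posts (over 40 N) (contact force between any of the fingers, the arm and housing above 40 N).
It fails at once if a bystander is moved by more than 30 mm (distance of any of multimeter, blower, driver, jar, tray, spool from where it was at the start of the episode above 0.03 m).
It also fails if it takes over 72 s, if anything falls off the work surface, if the arm or the gripper's body presses on something with over 40 N, if the wrist force passes 120 N, or if a joint passes its speed limit or range.

## Working session

There is one attempt and no reset: what is moved stays moved. The work goes in short steps, Python scripts to look and compute and a tool call to move; the robot and the scene stay as the last step left them, time stands still between calls to the robot, and variables do not carry over. Pictures are saved under pics/ and viewed, at most 10 in all, crops included, and the job is handed in when it is done.

Besides the shell and the picture viewer there is one more tool, called after ">>>" by a JSON object that holds its "fn" and its "kwargs", one argument or row to a line. arm_command: Moves the arm, as the interface text tells. Its arguments: {"type":"object","properties":{"increments":{"type":"array"}},"required":["increments"]}

```bash
ls; mkdir -p pics; python3 - <<'E'
from workcell import *
import cv2
print(observe())
for n in ["top","side"]:
    im=read_camera(n); cv2.imwrite(f"pics/{n}0.png",im[:,:,::-1]); print(n,camera_params(n))
print(camera_params("wrist"))
E
```

```text
pics
{'time': 0.0, 'joint_positions': array([-1.25940926e+00,  1.31196368e-01,  1.48926885e+00, -3.59673923e-05,
        1.52298694e+00, -8.53792308e-02]), 'joint_vel': array([ 0.00199817,  0.00144023,  0.00255473, -0.00092536,  0.0005745 ,
       -0.00042324]), 'joint_efforts': array([-2.87553041e-03, -5.59850764e+01, -4.91752660e+01,  7.65892491e-02,
        3.55490029e-02, -1.11870747e-04]), 'ee_pos': array([ 0.23170777, -0.5528389 ,  0.21757215]), 'eef_rot': array([-9.21793883e-04,  9.80385919e-01,  1.97085223e-01, -1.22689636e-04]), 'ft_force': array([-0.16338419, -0.79794634,  0.26389782]), 'torque': array([-0.00462133, -0.0369182 ,  0.00074066]), 'grip_force': 0.0, 'gripper_width': 0.09295691220143514}
top {'fx': 512.2671403273266, 'fy': 512.2671403273266, 'cx': 319.73165872744147, 'cy': 193.37884172552077, 'dist': array([-0.09660499,  0.        ,  0.        ,  0.        ,  0.        ]), 'R': array([[ 0.05328209, -0.99856205, -0.00590395],
       [-0.97595687, -0.05082272, -0.21195577],
       [ 0.21135093,  0.01705545, -0.97726143]]), 't': array([-0.00856849,  0.59803595,  1.
[... 245 characters left out ...]
.01746175],
       [-0.40957201, -0.50617629, -0.75897057],
       [ 0.45638977,  0.60667093, -0.65089074]]), 't': array([-0.44232509,  0.30764732,  1.31134907])}
{'fx': 297.5567999469509, 'fy': 297.5567999469509, 'cx': 323.1614959658794, 'cy': 199.23309021624053, 'dist': array([-0.02696523,  0.        ,  0.        ,  0.        ,  0.        ]), 'hand_eye': array([[-7.34920620e-04, -9.66502557e-01, -2.56655932e-01,
         7.09772501e-02],
       [ 9.99999256e-01, -9.60288424e-04,  7.52763214e-04,
        -9.37839944e-04],
       [-9.74011292e-04, -2.56655188e-01,  9.66502543e-01,
        -1.66624911e-01],
       [ 0.00000000e+00,  0.00000000e+00,  0.00000000e+00,
         1.00000000e+00]])}
```

View pics/top0.png

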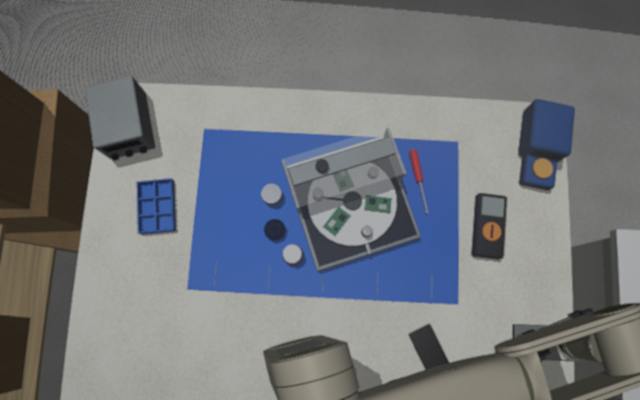

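View pics/side0.png

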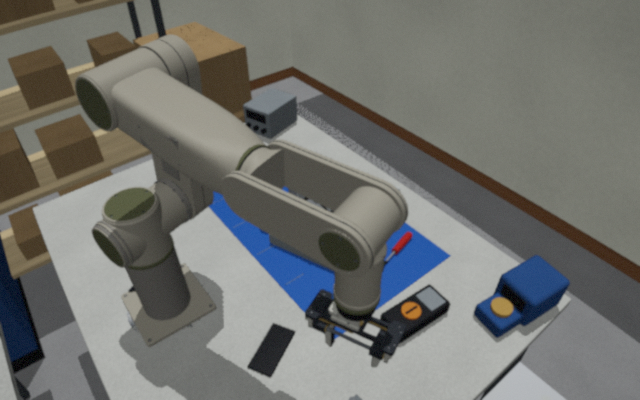

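The top view shows the carousel with its hub near (352,200). The posts are near (319,195), which the black line marks as the tall one, and at (373,172) and (367,231). The tab is at (367,248). The side view is blocked by the arm.

```bash
cat > h.py <<'E'
import numpy as np, cv2
from workcell import *
from scipy.spatial.transform import Rotation as Ro
def rays(cam,px,obs=None):
    p=camera_params(cam);K=np.array([[p['fx'],0,p['cx']],[0,p['fy'],p['cy']],[0,0,1]])
    n=cv2.undistortPoints(np.array(px,float).reshape(-1,1,2),K,p['dist']).reshape(-1,2)
    d=np.c_[n,np.ones(len(n))]
    if cam!='wrist': return -p['R'].T@p['t'], d@p['R']
    q=obs['eef_rot'];Rw=Ro.from_quat([q[1],q[2],q[3],q[0]]).as_matrix();H=p['hand_eye']
    return obs['ee_pos']+Rw@H[:3,3], d@(Rw@H[:3,:3]).T
def plane(cam,px,z,obs=None):
    o,d=rays(cam,px,obs); z=np.broadcast_to(z,len(d)); s=(z-o[2])/d[:,2]
    return o+d*s[:,None]
E
python3 - <<'E'
from h import *
im=cv2.imread("pics/top0.png")
c=im[120:280,260:440]; cv2.imwrite("pics/c.png",cv2.resize(c,None,fx=4,fy=3.75,interpolation=cv2.INTER_CUBIC))
print(plane('top',[(352,200),(319,195),(373,172),(367,231)],[.074,.124,.104,.104]))
E
```

```text
[[ 0.58084544 -0.07119092  0.074     ]
 [ 0.57997255  0.02367645  0.124     ]
 [ 0.65939222 -0.12651014  0.104     ]
 [ 0.48866996 -0.11513967  0.104     ]]
```

View pics/c.png

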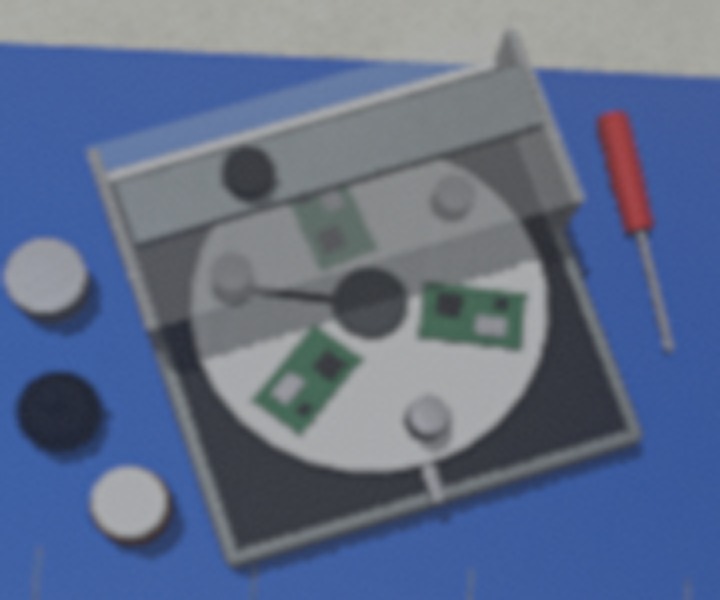

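The crop shows the hub at (370,303) and the post tops at (232,272) for the tall one, (453,195) and (428,412). The tab runs from (428,465) to (437,498), and the front corners are at (232,563) and (640,440).

```bash
python3 - <<'E'
from h import *
px=[(370,303),(232,272),(453,195),(428,412),(428,466),(437,498),(232,563),(640,440)]
px=[(260+u/4,120+v/3.75) for u,v in px]
P=plane('top',px,[.074,.124,.104,.104,.06,.06,.046,.046]);print(P.round(4))
ax=P[:3+1];hub=P[0,:2]
def ang(v):return np.arctan2(v[1],v[0])
for i in range(1,8): v=P[i,:2]-hub; print(i,np.hypot(*v),ang(v))
print("centroid posts",P[1:4].mean(0))
e=P[7]-P[6]; print("front edge",np.hypot(*e[:2]),"own -x dir",ang([-abs(e[1]), -e[0]*np.sign(-e[1])*-1]),e)
# own +y runs from corner7 to corner6
y=(P[6]-P[7])[:2];print("base yaw",ang(y)-np.pi/2, "front mid",(P[6]+P[7])[:2]/2)
# bystanders
E
```

```text
[[ 0.5786 -0.0727  0.074 ]
 [ 0.5869  0.0268  0.124 ]
 [ 0.6594 -0.1272  0.104 ]
 [ 0.4919 -0.115   0.104 ]
 [ 0.4568 -0.12    0.06  ]
 [ 0.4327 -0.1273  0.06  ]
 [ 0.377   0.0162  0.046 ]
 [ 0.4863 -0.2744  0.046 ]]
1 0.0999120161518681 1.4877192297711868
2 0.0975124855546058 -0.5930609011128599
3 0.09648111806964577 -2.6877093609163865
4 0.13060653147175247 -2.7713290309297003
5 0.15571180703166745 -2.78368443058417
6 0.22034096216244128 2.7260548434590306
7 0.2217161127108907 -1.9997928754593985
centroid posts [ 0.57938222 -0.0718035   0.11066667]
front edge 0.3104725601766387 own -x dir 2.78161460950097 [ 0.1093651  -0.29057268  0.        ]
base yaw 0.35997804408882317 front mid [ 0.43166198 -0.12906366]
```

>>> {"fn": "arm_command", "kwargs": {
  "increments": [
    [0,0.2,-0.15,0,0.047],
    [0,0.36,-0.35,0,0.047],
    [0,0.54,-0.53,0,0.047],
    [0,0.72,-0.7,0,0.047],
    [0,0.9,-0.88,0,0.047]
  ]
}}

```text
time: 0.6
ee_pos: [0.3291, -0.3219, 0.2182]
eef_rot: [-0.0, 0.984, 0.179, -0.0]
ft_force: [0.7, 0.4, -0.0]
gripper_width: 0.0575
grip_force: 0.0
```

>>> {"fn": "arm_command", "kwargs": {
  "increments": [
    [0,0.18,-0.17,0,0],
    [0,0.36,-0.34,0,0],
    [0,0.54,-0.52,0,0],
    [0,0.72,-0.7,0,0],
    [0,0.85,-0.9,0,0]
  ]
}}

```text
time: 1.1
ee_pos: [0.4252, -0.0936, 0.2184]
eef_rot: [-0.0, 0.984, 0.179, 0.0]
ft_force: [1.1, -0.8, 0.8]
gripper_width: 0.0179
grip_force: 0.0
```

```bash
python3 - <<'E'
from h import *
o=observe();im=read_camera('wrist');cv2.imwrite("pics/w1.png",im[:,:,::-1])
print(o['time'],o['ee_pos'],o['eef_rot'],o['gripper_width'],o['ft_force'])
E
```

```text
1.1 [ 0.42517997 -0.09355119  0.21840756] [-1.23886789e-05  9.83865145e-01  1.78911620e-01  9.43794908e-05] 0.017917432996260075 [ 1.13142291 -0.75325483  0.79259129]
```

View pics/w1.png

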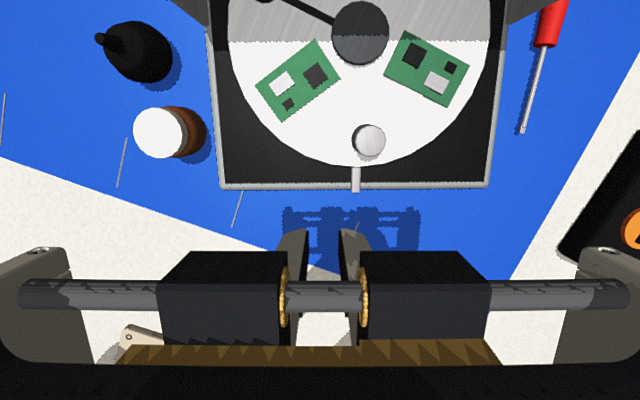

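The wrist view, taken squarely, shows the hub at (360,33), the post a top at (370,139), the tab at (356,165–192) and the front edge corners at (219,187) and (489,187).

```bash
python3 - <<'E'
from h import *
o=observe()
W=[(360,33),(370,139),(356,167),(356,191),(219,188),(489,188)]
T=[(370,303),(428,412),(428,466),(437,498),(232,563),(640,440)]
T=[(260+u/4,120+v/3.75) for u,v in T]
P=plane('wrist',W,[.074,.104,.06,.06,.046,.046],o);print(P.round(4))
o1,d1=rays('wrist',W,o);o2,d2=rays('top',T)
for a,b in zip(d1,d2):
    s=np.linalg.lstsq(np.c_[a,-b],o2-o1,rcond=None)[0]; print(((o1+a*s[0]+o2+b*s[1])/2).round(4),np.linalg.norm(o1+a*s[0]-o2-b*s[1]).round(4))
y=(P[4]-P[5])[:2];print('yaw',np.arctan2(y[1],y[0])-np.pi/2,np.hypot(*y))
v=P[1]-P[0];print(np.hypot(*v[:2]),np.arctan2(v[1],v[0]))
E
```

```text
[[ 0.5801 -0.0639  0.074 ]
 [ 0.492  -0.1067  0.104 ]
 [ 0.4587 -0.1113  0.06  ]
 [ 0.4337 -0.1217  0.06  ]
 [ 0.3773  0.027   0.046 ]
 [ 0.4904 -0.2691  0.046 ]]
[ 0.5641 -0.0665  0.1364] 0.0071
[ 0.4938 -0.1139  0.0788] 0.0071
[ 0.4579 -0.1179  0.0407] 0.0076
[ 0.4328 -0.1257  0.0509] 0.0049
[0.3787 0.02   0.0572] 0.0093
[ 0.4894 -0.2773  0.0318] 0.0022
yaw 0.36507577137776837 0.31695680519069064
0.09789772209392271 -2.689421581751091
```

```bash
cat >> h.py <<'E'
def bright(cam,im,ctr,r=25):
    pass
E
python3 - <<'E'
from h import *
o=observe();im=read_camera('wrist');cv2.imwrite("pics/w2.png",im[:,:,::-1])
a=cv2.imread("pics/w1.png");b=cv2.imread("pics/w2.png")
s,_=cv2.phaseCorrelate(np.float64(cv2.cvtColor(a,6)[:200]),np.float64(cv2.cvtColor(b,6)[:200]));print('shift',s)
print(o['time'],o['ee_pos'],o['eef_rot'],o['joint_vel'],o['gripper_width'])
W=np.array([(360,33),(370,139),(356,167),(356,191),(219,188),(489,188)])+s
P=plane('wrist',W,[.074,.104,.06,.06,.046,.046],o);print(P.round(4))
E
```

```text
shift (7.314020856931677, 3.6255262448154184)
1.15 [ 0.42606315 -0.08653151  0.21837898] [-2.15240987e-03  9.83398529e-01  1.81444794e-01  6.97320045e-04] [-0.1235717   0.00687098 -0.00366369 -0.01739659  0.00142837 -0.20263789] 0.013253120811586278
[[ 0.5797 -0.0716  0.074 ]
 [ 0.4914 -0.1144  0.104 ]
 [ 0.4579 -0.1204  0.06  ]
 [ 0.4327 -0.131   0.06  ]
 [ 0.3761  0.0177  0.046 ]
 [ 0.4897 -0.2794  0.046 ]]
```

>>> {"fn": "arm_command", "kwargs": {
  "increments": [
    [0,0,0,0.2,0],
    [0,0,0,0.4,0],
    [0,0,0,0.6,0],
    [0,0,0,0.69,0],
    [0,0,0,0.69,0]
  ]
}}

```text
time: 1.7
ee_pos: [0.4215, -0.0952, 0.077]
eef_rot: [-0.002, 0.984, 0.179, -0.003]
ft_force: [0.6, -0.1, 0.3]
gripper_width: 0.0005
grip_force: 0.0
```

```bash
cat >> h.py <<'E'
AX=np.array([.579,-.072]);YAW=.36
R2=np.array([[np.cos(YAW),np.sin(YAW)],[-np.sin(YAW),np.cos(YAW)]])
def own(p): return (np.atleast_2d(p)[:,:2]-AX)@R2.T*1000
E
python3 - <<'E'
from h import *
o=observe();im=read_camera('wrist');cv2.imwrite("pics/w3.png",im[:,:,::-1])
print(o['time'],o['ee_pos'],own(o['ee_pos']),o['ft_force'],o['gripper_width'])
E
```

```text
1.7 [ 0.42145424 -0.09520273  0.07701904] [[-155.62030342   33.78395012]] [ 0.62545322 -0.10331035  0.2877692 ] 0.00047726643163813084
```

View pics/w3.png

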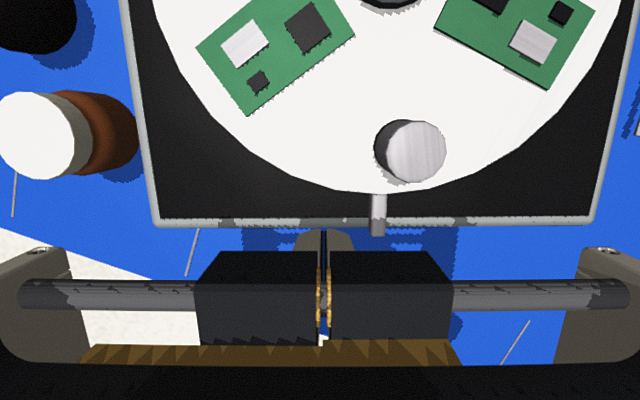

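The view shows post a's top at (410,151), boards on both sides of it, and the closed fingers at (322,250) outside the front wall.

```bash
cat >> h.py <<'E'
def posts(im,o,verbose=True):
    hsv=cv2.cvtColor(im,cv2.COLOR_RGB2HSV)
    m=((hsv[...,1]<45)&(hsv[...,2]>95)&(hsv[...,2]<228)).astype(np.uint8)
    m[232:]=0
    m=cv2.morphologyEx(m,cv2.MORPH_OPEN,np.ones((7,7)))
    n,l,st,c=cv2.connectedComponentsWithStats(m); out=[]
    for i in range(1,n):
        if st[i,4]<600: continue
        (u,v),r=cv2.minEnclosingCircle(np.argwhere(l==i)[:,::-1].astype(np.float32))
        for z,nm in((.104,'short'),(.124,'tall')):
            p,e=own(plane('wrist',[(u,v),(u+r,v)],z,o)); R=np.hypot(*(e-p)); rho=np.hypot(*p)
            if 12.<R<18.5 and 88<rho<112: out.append((nm,round(float(np.arctan2(-p[1],-p[0])),3),round(rho,1),round(R,1),st[i,4]/(np.pi*r*r)))
    return out
E
python3 - <<'E'
from h import *
o=observe();im=cv2.imread("pics/w3.png")[:,:,::-1].copy();print(posts(im,o))
im=read_camera('wrist');o=observe();print(own(o['ee_pos']),o['ee_pos'][2],posts(im,o))
E
```

```text
[('short', 0.093, np.float64(99.6), np.float64(17.7), np.float64(0.6515955628382517)), ('tall', 0.034, np.float64(96.9), np.float64(15.2), np.float64(0.6515955628382517))]
[[-153.10869181   31.90748168]] 0.08096729120254642 [('short', 0.088, np.float64(99.4), np.float64(17.4), np.float64(0.6530857928591796)), ('tall', 0.03, np.float64(96.7), np.float64(15.0), np.float64(0.6530857928591796))]
```

>>> {"fn": "arm_command", "kwargs": {
  "increments": [
    [0,0.25,0,0,0],
    [0,0.265,0.03,0,0],
    [0,0.267,0.044,0,0],
    [0,0.268,0.055,0,0],
    [0,0.271,0.075,0,0]
  ]
}}

```text
time: 2.3
ee_pos: [0.4807, -0.0911, 0.0816]
eef_rot: [0.0, 0.984, 0.179, 0.001]
ft_force: [0.4, -0.2, 0.5]
gripper_width: 0.0004
grip_force: 0.0
```

```bash
cat > s.py <<'E'
from h import *
import sys
o=observe();print(o['time'],'own',own(o['ee_pos']).round(1),o['ee_pos'][2].round(4),'f',o['ft_force'].round(1),'jv',np.abs(o['joint_vel']).max().round(2))
pr=[]
for k in range(int(sys.argv[1]) if len(sys.argv)>1 else 1):
    o=observe();im=read_camera('wrist'); r=posts(im,o); print(o['time'].__round__(3),[(a,b,float(c),float(d)) for a,b,c,d,_ in r])
    cv2.imwrite(f"pics/l{o['time']:.2f}.png",im[:,:,::-1])
E
python3 s.py
```

```text
2.3 own [[-98.7  16.8]] 0.0816 f [ 0.4 -0.2  0.5] jv 0.08
2.3 []
```

>>> {"fn": "arm_command", "kwargs": {
  "increments": [
    [0,0.005,0.028,0,0],
    [0,0.014,0.063,0,0],
    [0,0.028,0.104,0,0],
    [0,0.05,0.152,0,0],
    [0,0.08,0.203,0,0]
  ]
}}

```text
time: 2.85
ee_pos: [0.5106, -0.1236, 0.0806]
eef_rot: [0.0, 0.984, 0.179, 0.0]
ft_force: [0.1, -0.4, -0.4]
gripper_width: 0.0006
grip_force: 0.1
```

>>> {"fn": "arm_command", "kwargs": {
  "increments": [
    [0,0.042,0.054,0,0],
    [0,0.097,0.106,0,0],
    [0,-0.146,0.106,0,0],
    [0,-0.31,0.08,0,0],
    [0,-0.31,0.0,0,0]
  ]
}}

```text
time: 3.35
ee_pos: [0.4495, -0.1465, 0.0795]
eef_rot: [-0.0, 0.984, 0.178, -0.001]
ft_force: [0.7, -1.0, 0.2]
gripper_width: 0.0003
grip_force: 0.0
```

```bash
python3 s.py 2
```

```text
3.35 own [[-147.4  -24.1]] 0.0795 f [ 0.7 -1.   0.2] jv 0.3
3.35 [('short', 1.297, 100.6, 13.8), ('tall', -0.784, 100.0, 16.1)]
3.4 [('short', -0.801, 108.5, 18.3), ('tall', -0.704, 98.9, 15.7)]
```

>>> {"fn": "arm_command", "kwargs": {
  "increments": [
    [0,0,-0.248,0,0],
    [0,0,-0.498,0,0],
    [0,0.21,-0.448,0,0],
    [0,0.225,-0.328,0,0],
    [0,0.228,-0.228,0,0]
  ]
}}

```text
time: 3.95
ee_pos: [0.4809, -0.0855, 0.0815]
eef_rot: [0.001, 0.984, 0.181, 0.001]
ft_force: [-0.5, 0.3, -0.2]
gripper_width: 0.0006
grip_force: 0.0
```

>>> {"fn": "arm_command", "kwargs": {
  "increments": [
    [0,0.015,0.079,0,0],
    [0,0.048,0.168,0,0],
    [0,0.104,0.257,0,0],
    [0,0.183,0.336,0,0],
    [0,-0.053,0.336,0,0]
  ]
}}

```text
time: 4.45
ee_pos: [0.4975, -0.153, 0.078]
eef_rot: [-0.001, 0.984, 0.18, -0.0]
ft_force: [-1.5, -0.3, 0.2]
gripper_width: 0.0005
grip_force: 0.0
```

>>> {"fn": "arm_command", "kwargs": {
  "increments": [
    [0,-0.175,-0.15,0,0],
    [0,-0.175,-0.39,0,0],
    [0,-0.175,-0.62,0,0],
    [0,-0.175,-0.62,0,0]
  ]
}}

```text
time: 4.85
ee_pos: [0.4151, -0.0451, 0.0806]
eef_rot: [-0.001, 0.984, 0.181, 0.0]
ft_force: [0.0, -0.4, 0.5]
gripper_width: -0.0003
grip_force: 0.0
```

```bash
python3 s.py 2
```

```text
4.85 own [[-143.9   82.9]] 0.0806 f [ 0.  -0.4  0.5] jv 0.08
4.85 [('short', -0.069, 99.2, 15.7), ('tall', -0.182, 96.9, 13.5)]
4.9 [('short', 0.04, 99.0, 15.8), ('tall', -0.084, 95.6, 13.6)]
```

>>> {"fn": "arm_command", "kwargs": {
  "increments": [
    [0,0,0,0,0],
    [0,0,0,0,0],
    [0,0,0,0,0],
    [0,0,0,0,0]
  ]
}}

```text
time: 5.35
ee_pos: [0.416, -0.0494, 0.0806]
eef_rot: [-0.0, 0.984, 0.178, -0.0]
ft_force: [0.3, 0.5, -0.5]
gripper_width: 0.0003
grip_force: 0.0
```

```bash
python3 s.py 2
```

```text
5.35 own [[-144.6   78.6]] 0.0806 f [ 0.3  0.5 -0.5] jv 0.01
5.35 []
5.4 []
```

>>> {"fn": "arm_command", "kwargs": {
  "increments": [
    [0,0,0,0,0],
    [0,0,0,0,0],
    [0,0.21,0.045,0,0],
    [0,0.225,0.165,0,0],
    [0,0.228,0.278,0,0]
  ]
}}

```text
time: 5.95
ee_pos: [0.4791, -0.0848, 0.0805]
eef_rot: [-0.0, 0.984, 0.18, 0.0]
ft_force: [0.6, 0.2, 0.3]
gripper_width: 0.0005
grip_force: 0.0
```

>>> {"fn": "arm_command", "kwargs": {
  "increments": [
    [0,0.019,0.1,0,0],
    [0,0.06,0.199,0,0],
    [0,0.126,0.29,0,0],
    [0,0.206,0.361,0,0],
    [0,-0.043,0.361,0,0]
  ]
}}

```text
time: 6.45
ee_pos: [0.4993, -0.1556, 0.0774]
eef_rot: [-0.001, 0.984, 0.18, -0.001]
ft_force: [-1.2, -0.6, 0.7]
gripper_width: 0.0006
grip_force: 0.0
```

>>> {"fn": "arm_command", "kwargs": {
  "increments": [
    [0,-0.185,-0.12,0,0],
    [0,-0.185,-0.36,0,0],
    [0,-0.185,-0.6,0,0],
    [0,-0.185,-0.639,0,0]
  ]
}}

```text
time: 6.85
ee_pos: [0.4136, -0.0457, 0.0798]
eef_rot: [-0.001, 0.984, 0.18, -0.001]
ft_force: [0.6, -0.8, -0.1]
gripper_width: 0.0006
grip_force: 0.0
```

```bash
python3 s.py 3
```

```text
6.85 own [[-145.5   82.9]] 0.0798 f [ 0.6 -0.8 -0.1] jv 0.11
6.85 [('short', 0.203, 104.6, 18.2), ('tall', 0.065, 98.7, 15.7)]
6.9 [('tall', 0.188, 99.1, 16.0)]
6.95 [('tall', 0.306, 99.0, 16.4)]
```

>>> {"fn": "arm_command", "kwargs": {
  "increments": [
    [0,0,0,0,0],
    [0,0,0,0,0],
    [0,0,0,0,0],
    [0,0,0,0,0],
    [0,0,0,0,0]
  ]
}}

```text
time: 7.5
ee_pos: [0.4159, -0.0491, 0.0806]
eef_rot: [-0.0, 0.984, 0.179, -0.0]
ft_force: [-0.7, 0.7, 0.7]
gripper_width: 0.0008
grip_force: 0.0
```

>>> {"fn": "arm_command", "kwargs": {
  "increments": [
    [0,0,0,0,0],
    [0,0,0,0,0]
  ]
}}

```text
time: 7.7
ee_pos: [0.4158, -0.0489, 0.0806]
eef_rot: [0.0, 0.984, 0.179, -0.0]
ft_force: [0.1, 0.3, 0.4]
gripper_width: 0.0004
grip_force: 0.0
```

```bash
python3 s.py 2
```

```text
7.7 own [[-144.5   79.1]] 0.0806 f [0.1 0.3 0.4] jv 0.0
7.7 [('short', -0.113, 99.3, 15.3), ('tall', -0.215, 97.4, 13.2)]
7.75 [('short', -0.009, 99.1, 15.7), ('tall', -0.124, 96.3, 13.5)]
```

>>> {"fn": "arm_command", "kwargs": {
  "increments": [
    [0,0,0,0,0],
    [0,0,0,0,0],
    [0,0,0,0,0],
    [0,0,0,0,0],
    [0,0,0,0,0]
  ]
}}

```text
time: 8.3
ee_pos: [0.4159, -0.0488, 0.0807]
eef_rot: [0.0, 0.984, 0.179, 0.0]
ft_force: [0.7, 0.7, -0.2]
gripper_width: 0.0001
grip_force: 0.0
```

>>> {"fn": "arm_command", "kwargs": {
  "increments": [
    [0,0,0,0,0],
    [0,0,0,0,0],
    [0,0,0,0,0],
    [0,0.21,0.095,0,0],
    [0,0.225,0.215,0,0]
  ]
}}

```text
time: 8.8
ee_pos: [0.4749, -0.0721, 0.0799]
eef_rot: [-0.0, 0.984, 0.18, 0.0]
ft_force: [-0.6, -0.2, -0.6]
gripper_width: 0.0003
grip_force: 0.0
```

>>> {"fn": "arm_command", "kwargs": {
  "increments": [
    [0,0.008,0.11,0,0],
    [0,0.039,0.21,0,0],
    [0,0.09,0.304,0,0],
    [0,0.163,0.387,0,0],
    [0,-0.06,0.387,0,0]
  ]
}}

```text
time: 9.3
ee_pos: [0.4923, -0.1504, 0.0777]
eef_rot: [-0.001, 0.984, 0.18, -0.001]
ft_force: [-1.5, -0.5, -0.1]
gripper_width: 0.0006
grip_force: 0.0
```

>>> {"fn": "arm_command", "kwargs": {
  "increments": [
    [0,-0.165,-0.15,0,0],
    [0,-0.165,-0.39,0,0],
    [0,-0.165,-0.602,0,0],
    [0,-0.165,-0.602,0,0]
  ]
}}

```text
time: 9.7
ee_pos: [0.4137, -0.0455, 0.0799]
eef_rot: [-0.001, 0.984, 0.18, -0.001]
ft_force: [-0.3, -0.9, 0.0]
gripper_width: 0.0003
grip_force: 0.0
```

```bash
python3 s.py 3
```

```text
9.7 own [[-145.3   83. ]] 0.0799 f [-0.3 -0.9  0. ] jv 0.08
9.7 [('short', -0.083, 101.4, 18.1), ('tall', -0.193, 99.1, 15.6)]
9.75 [('short', 0.032, 102.6, 17.9), ('tall', -0.087, 98.9, 15.4)]
9.8 [('short', 0.142, 103.8, 18.1), ('tall', 0.014, 98.7, 15.5)]
```

>>> {"fn": "arm_command", "kwargs": {
  "increments": [
    [0,0,0,0,0],
    [0,0,0,0,0],
    [0,0,0,0,0],
    [0,0,0,0,0],
    [0,0,0,0,0]
  ]
}}

```text
time: 10.35
ee_pos: [0.4159, -0.0491, 0.0806]
eef_rot: [-0.0, 0.984, 0.179, -0.0]
ft_force: [0.3, 0.0, -0.6]
gripper_width: 0.0003
grip_force: 0.0
```

>>> {"fn": "arm_command", "kwargs": {
  "increments": [
    [0,0,0,0,0],
    [0,0,0,0,0],
    [0,0,0,0,0],
    [0,0.21,0.08,0,0],
    [0,0.225,0.198,0,0]
  ]
}}

```text
time: 10.85
ee_pos: [0.4737, -0.0687, 0.08]
eef_rot: [-0.0, 0.984, 0.18, 0.0]
ft_force: [0.2, -0.7, -0.0]
gripper_width: 0.0004
grip_force: 0.0
```

>>> {"fn": "arm_command", "kwargs": {
  "increments": [
    [0,0.007,0.107,0,0],
    [0,0.03,0.206,0,0],
    [0,0.079,0.305,0,0],
    [0,0.152,0.393,0,0],
    [0,-0.06,0.393,0,0]
  ]
}}

```text
time: 11.35
ee_pos: [0.4914, -0.1484, 0.0779]
eef_rot: [-0.001, 0.984, 0.18, -0.001]
ft_force: [-1.9, -1.4, 1.2]
gripper_width: 0.0003
grip_force: 0.0
```

>>> {"fn": "arm_command", "kwargs": {
  "increments": [
    [0,-0.165,-0.15,0,0],
    [0,-0.165,-0.39,0,0],
    [0,-0.165,-0.591,0,0],
    [0,-0.165,-0.591,0,0]
  ]
}}

```text
time: 11.75
ee_pos: [0.4139, -0.0456, 0.0799]
eef_rot: [-0.001, 0.984, 0.18, -0.001]
ft_force: [-0.7, -0.5, 0.2]
gripper_width: 0.0006
grip_force: 0.0
```

```bash
python3 s.py 3
```

```text
11.75 own [[-145.3   82.9]] 0.0799 f [-0.7 -0.5  0.2] jv 0.07
11.75 [('short', -0.198, 99.0, 15.4), ('tall', -0.295, 98.1, 13.2)]
11.8 [('short', -0.085, 99.2, 15.5), ('tall', -0.194, 97.2, 13.3)]
11.85 [('short', 0.021, 99.1, 15.7), ('tall', -0.099, 95.9, 13.5)]
```

>>> {"fn": "arm_command", "kwargs": {
  "increments": [
    [0,0,0,0,0],
    [0,0,0,0,0],
    [0,0,0,0,0],
    [0,0,0,0,0],
    [0,0,0,0,0]
  ]
}}

```text
time: 12.4
ee_pos: [0.4159, -0.0491, 0.0806]
eef_rot: [-0.0, 0.984, 0.179, -0.0]
ft_force: [0.6, 0.0, -0.4]
gripper_width: 0.0002
grip_force: 0.0
```

>>> {"fn": "arm_command", "kwargs": {
  "increments": [
    [0,0,0,0,0],
    [0,0,0,0,0],
    [0,0,0,0,0],
    [0,0.21,0.11,0,0],
    [0,0.225,0.23,0,0]
  ]
}}

```text
time: 12.9
ee_pos: [0.4758, -0.075, 0.0797]
eef_rot: [-0.0, 0.984, 0.18, 0.0]
ft_force: [-0.8, 0.4, 1.5]
gripper_width: 0.0006
grip_force: 0.0
```

>>> {"fn": "arm_command", "kwargs": {
  "increments": [
    [0,0.011,0.11,0,0],
    [0,0.047,0.213,0,0],
    [0,0.105,0.309,0,0],
    [0,0.182,0.388,0,0],
    [0,-0.06,0.388,0,0]
  ]
}}

```text
time: 13.4
ee_pos: [0.4939, -0.1533, 0.0774]
eef_rot: [-0.001, 0.984, 0.18, -0.001]
ft_force: [-1.1, -0.9, 0.9]
gripper_width: 0.0
grip_force: 0.0
```

>>> {"fn": "arm_command", "kwargs": {
  "increments": [
    [0,-0.165,-0.15,0,0],
    [0,-0.165,-0.39,0,0],
    [0,-0.165,-0.618,0,0],
    [0,-0.165,-0.618,0,0]
  ]
}}

```text
time: 13.8
ee_pos: [0.4136, -0.0452, 0.0798]
eef_rot: [-0.001, 0.984, 0.18, -0.001]
ft_force: [-0.5, -0.1, -0.3]
gripper_width: 0.0002
grip_force: 0.0
```

```bash
python3 s.py 3
```

```text
13.8 own [[-145.4   83.4]] 0.0798 f [-0.5 -0.1 -0.3] jv 0.08
13.8 [('short', -0.041, 99.4, 15.8), ('tall', -0.159, 97.0, 13.6)]
13.85 [('short', 0.066, 98.9, 15.8), ('tall', -0.061, 95.4, 13.6)]
13.9 [('short', 0.179, 98.7, 16.0), ('tall', 0.041, 93.9, 13.8)]
```

>>> {"fn": "arm_command", "kwargs": {
  "increments": [
    [1,-0.025,0.095,0,0],
    [1,-0.025,0.095,0,0],
    [1,-0.025,0.095,0,0],
    [1,-0.025,0.095,0,0],
    [1,-0.025,0.095,0,0]
  ]
}}

```text
time: 14.45
ee_pos: [0.4178, -0.0683, 0.0805]
eef_rot: [-0.0, 0.984, 0.179, -0.0]
ft_force: [0.7, -0.2, -0.0]
gripper_width: 0.0358
grip_force: 0.0
```

>>> {"fn": "arm_command", "kwargs": {
  "increments": [
    [1,0,0,0,0],
    [1,0,0,0,0],
    [1,0,0,0,0],
    [1,0,0,0,0],
    [1,0,0,0,0]
  ]
}}

```text
time: 14.95
ee_pos: [0.4179, -0.0683, 0.0807]
eef_rot: [-0.0, 0.984, 0.179, 0.0]
ft_force: [0.6, 0.3, 0.8]
gripper_width: 0.0759
grip_force: 0.0
```

>>> {"fn": "arm_command", "kwargs": {
  "increments": [
    [1,0,0,0,0],
    [1,0,0,0,0],
    [1,0,0,0,0],
    [1,0,0,0,0],
    [1,0,0,0,0]
  ]
}}

```text
time: 15.45
ee_pos: [0.4179, -0.0684, 0.0806]
eef_rot: [-0.0, 0.984, 0.179, 0.0]
ft_force: [1.0, -0.6, 1.1]
gripper_width: 0.0932
grip_force: 0.0
```

>>> {"fn": "arm_command", "kwargs": {
  "increments": [
    [1,0,0,0,0],
    [1,0,0,0,0],
    [1,0,0,0,0]
  ]
}}

```text
time: 15.75
ee_pos: [0.4179, -0.0684, 0.0807]
eef_rot: [0.0, 0.984, 0.179, 0.0]
ft_force: [0.5, -0.4, 0.4]
gripper_width: 0.0928
grip_force: 0.0
```

```bash
python3 s.py 3
```

```text
15.75 own [[-149.5   60.2]] 0.0807 f [ 0.5 -0.4  0.4] jv 0.0
15.75 [('short', -0.222, 101.2, 18.4), ('tall', -0.281, 99.8, 15.9)]
15.8 []
15.85 [('short', -0.02, 101.5, 17.8), ('tall', -0.104, 98.8, 15.3)]
```

>>> {"fn": "arm_command", "kwargs": {
  "increments": [
    [1,0,0,0,0],
    [1,0,0,0,0],
    [1,0,0,0,0],
    [1,0,0,0,0],
    [1,0,0,0,0]
  ]
}}

```text
time: 16.4
ee_pos: [0.4179, -0.0684, 0.0806]
eef_rot: [-0.0, 0.984, 0.179, 0.0]
ft_force: [0.4, 0.9, -0.4]
gripper_width: 0.0929
grip_force: 0.0
```

>>> {"fn": "arm_command", "kwargs": {
  "increments": [
    [1,0,0,0,0],
    [1,0,0,0,0],
    [1,0,0,0,0],
    [1,0,0,0,0],
    [1,0,0,0,0]
  ]
}}

```text
time: 16.9
ee_pos: [0.4179, -0.0684, 0.0807]
eef_rot: [0.0, 0.984, 0.179, 0.0]
ft_force: [1.0, -0.6, -0.3]
gripper_width: 0.093
grip_force: 0.0
```

>>> {"fn": "arm_command", "kwargs": {
  "increments": [
    [1,0,0,0,0],
    [1,0,0,0,0],
    [1,0,0,0,0],
    [1,0,0,0,0],
    [1,0,0,0,0]
  ]
}}

```text
time: 17.4
ee_pos: [0.4178, -0.0684, 0.0806]
eef_rot: [-0.0, 0.984, 0.179, -0.0]
ft_force: [0.1, 0.8, 0.2]
gripper_width: 0.0928
grip_force: 0.0
```

>>> {"fn": "arm_command", "kwargs": {
  "increments": [
    [1,0,0,0,0],
    [1,0,0,0,0],
    [1,0,0,0,0],
    [1,0,0,0,0],
    [1,0,0,0,0]
  ]
}}

```text
time: 17.9
ee_pos: [0.4178, -0.0684, 0.0806]
eef_rot: [-0.0, 0.984, 0.179, -0.0]
ft_force: [0.8, -0.0, 0.7]
gripper_width: 0.093
grip_force: 0.0
```

>>> {"fn": "arm_command", "kwargs": {
  "increments": [
    [1,0,0,0,0],
    [1,0,0,0,0],
    [1,0,0,0,0],
    [1,0,0,0,0],
    [1,0,0,0,0]
  ]
}}

```text
time: 18.4
ee_pos: [0.4178, -0.0684, 0.0806]
eef_rot: [-0.0, 0.984, 0.179, -0.0]
ft_force: [-0.7, -0.2, 0.5]
gripper_width: 0.0927
grip_force: 0.0
```

```bash
python3 s.py 3
```

```text
18.4 own [[-149.6   60.2]] 0.0806 f [-0.7 -0.2  0.5] jv 0.0
18.4 [('short', -0.489, 99.7, 15.9), ('tall', -0.513, 99.5, 13.6)]
18.45 [('short', -0.447, 99.8, 15.6), ('tall', -0.477, 99.5, 13.4)]
18.5 [('short', -0.389, 99.8, 15.6), ('tall', -0.427, 99.3, 13.4)]
```

>>> {"fn": "arm_command", "kwargs": {
  "increments": [
    [1,0,0,0,0],
    [1,0,0,0,0],
    [1,0,0,0,0],
    [1,0,0,0,0],
    [1,0,0,0,0]
  ]
}}

```text
time: 19.05
ee_pos: [0.4178, -0.0684, 0.0806]
eef_rot: [-0.0, 0.984, 0.179, -0.0]
ft_force: [-0.4, 0.8, -0.4]
gripper_width: 0.0933
grip_force: 0.0
```

>>> {"fn": "arm_command", "kwargs": {
  "increments": [
    [1,0,0,0,0],
    [1,0,0,0,0],
    [1,0,0,0,0],
    [1,0,0,0,0],
    [1,0,0,0,0]
  ]
}}

```text
time: 19.55
ee_pos: [0.4179, -0.0684, 0.0807]
eef_rot: [0.0, 0.984, 0.179, 0.0]
ft_force: [-0.1, 0.0, -0.5]
gripper_width: 0.0933
grip_force: 0.0
```

>>> {"fn": "arm_command", "kwargs": {
  "increments": [
    [1,0,0,0,0],
    [1,0,0,0,0],
    [1,0,0,0,0],
    [1,0,0,0,0],
    [1,0,0,0,0]
  ]
}}

```text
time: 20.05
ee_pos: [0.4178, -0.0684, 0.0806]
eef_rot: [-0.0, 0.984, 0.179, -0.0]
ft_force: [0.3, -0.1, -0.9]
gripper_width: 0.0928
grip_force: 0.0
```

```bash
python3 s.py 4
```

```text
20.05 own [[-149.5   60.2]] 0.0806 f [ 0.3 -0.1 -0.9] jv 0.0
20.05 [('short', -0.923, 100.1, 17.5), ('tall', -0.886, 99.6, 15.1)]
20.1 [('short', -0.87, 99.3, 17.2), ('tall', -0.841, 99.1, 14.8)]
20.15 []
20.2 [('tall', -0.706, 101.7, 18.4)]
```

>>> {"fn": "arm_command", "kwargs": {
  "increments": [
    [1,0.19,0.01,0,0],
    [1,0.285,0.01,0,0],
    [1,0.3,0.015,0,0],
    [1,0.29,0.025,0,0],
    [1,0.28,0.035,0,0]
  ]
}}

```text
time: 20.75
ee_pos: [0.4717, -0.0555, 0.0803]
eef_rot: [-0.0, 0.984, 0.179, -0.001]
ft_force: [0.2, 0.9, -0.3]
gripper_width: 0.0931
grip_force: 0.0
```

>>> {"fn": "arm_command", "kwargs": {
  "increments": [
    [1,-0.01,0.015,0,0],
    [1,-0.018,0.03,0,0],
    [1,-0.025,0.05,0,0],
    [1,-0.028,0.07,0,0],
    [1,-0.03,0.085,0,0]
  ]
}}

```text
time: 21.25
ee_pos: [0.4731, -0.0738, 0.0807]
eef_rot: [0.0, 0.984, 0.179, 0.0]
ft_force: [-0.3, -0.0, 0.4]
gripper_width: 0.0927
grip_force: 0.0
```

>>> {"fn": "arm_command", "kwargs": {
  "increments": [
    [1,0,0.01,0,0],
    [1,0,0.02,0,0],
    [1,0,0.025,0,0],
    [1,0,0.025,0,0],
    [1,0,0.025,0,0]
  ]
}}

```text
time: 21.75
ee_pos: [0.4748, -0.0778, 0.0806]
eef_rot: [-0.0, 0.984, 0.179, -0.0]
ft_force: [0.4, -0.2, 0.3]
gripper_width: 0.0928
grip_force: 0.0
```

```bash
python3 s.py 1; cp pics/l21.75.png pics/w4.png; ls pics | tail -3
```

```text
21.75 own [[-99.5  31.3]] 0.0806 f [ 0.4 -0.2  0.3] jv 0.0
21.75 []
w2.png
w3.png
w4.png
```

View pics/w4.png

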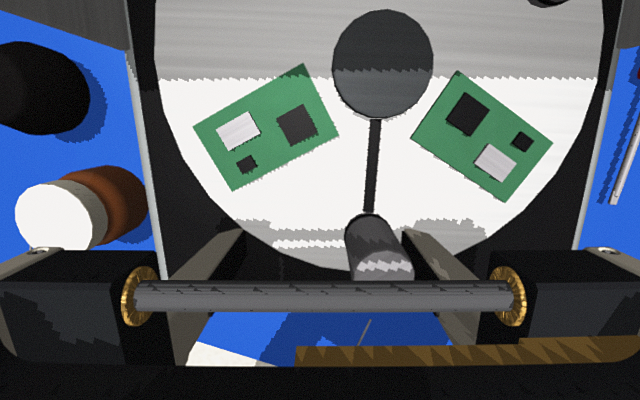

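The tall post stands between the open fingers, close to the right one. The black line runs from (375,120) to (369,212).

```bash
cat > line.py <<'E'
from h import *
import time
for k in range(2):
    o=observe();im=read_camera('wrist');g=cv2.cvtColor(im,cv2.COLOR_RGB2GRAY)
    yy,xx=np.mgrid[125:212,300:440]; px=np.c_[xx.ravel(),yy.ravel()]
    p=own(plane('wrist',px,.064,o)); r=np.hypot(*p.T)
    hsv=cv2.cvtColor(im,cv2.COLOR_RGB2HSV)[125:212,300:440].reshape(-1,3)
    m=(hsv[:,2]<70)&(r>35)&(r<80)&(np.abs(p[:,1])<30); a=np.arctan2(-p[m,1],-p[m,0])
    print(o['time'],own(o['ee_pos']).round(1),m.sum(),'line angle',np.median(a).round(4),o['ft_force'].round(1),o['gripper_width'])
E
python3 line.py
```

```text
21.8 [[-99.5  31.3]] 716 line angle -0.0324 [-0.9  0.1 -0. ] 0.09262867369480089
21.85 [[-99.5  31.3]] 723 line angle -0.0282 [-0.6  0.  -0.1] 0.09317372655326982
```

>>> {"fn": "arm_command", "kwargs": {
  "increments": [
    [1,0,0,0,0],
    [1,0,0,0,0],
    [1,0,0,0,0],
    [1,0,0,0,0],
    [1,0,0,0,0]
  ]
}}

```text
time: 22.4
ee_pos: [0.4749, -0.0779, 0.0807]
eef_rot: [0.0, 0.984, 0.179, -0.0]
ft_force: [-0.0, 0.6, 0.1]
gripper_width: 0.0934
grip_force: 0.0
```

```bash
python3 line.py
```

```text
22.4 [[-99.5  31.2]] 718 line angle -0.0096 [-0.   0.6  0.1] 0.09340225120242382
22.45 [[-99.5  31.2]] 715 line angle -0.0102 [ 0.1  0.4 -0.1] 0.09334094568019402
```

>>> {"fn": "arm_command", "kwargs": {
  "increments": [
    [1,0,0.04,0,0],
    [1,0,0.1,0,0],
    [1,0,0.13,0,0],
    [1,0,0.13,0,0],
    [1,0,0.13,0,0]
  ]
}}

```text
time: 23.0
ee_pos: [0.484, -0.1025, 0.0805]
eef_rot: [-0.0, 0.984, 0.179, -0.0]
ft_force: [0.4, 0.0, -0.5]
gripper_width: 0.0932
grip_force: 0.0
```

>>> {"fn": "arm_command", "kwargs": {
  "increments": [
    [1,-0.1,0,0,0],
    [1,-0.25,0,0,0],
    [1,-0.3,0,-0.05,0],
    [1,-0.3,0,-0.2,0],
    [1,-0.3,0,-0.35,0]
  ]
}}

```text
time: 23.5
ee_pos: [0.4266, -0.123, 0.1507]
eef_rot: [-0.001, 0.984, 0.179, -0.001]
ft_force: [1.3, 0.5, 0.9]
gripper_width: 0.093
grip_force: 0.0
```

>>> {"fn": "arm_command", "kwargs": {
  "increments": [
    [1,0,0,-0.1,0],
    [1,0,0,-0.1,0],
    [1,0,0,-0.1,0],
    [1,0,0,-0.1,0],
    [1,0,0,-0.1,0]
  ]
}}

```text
time: 24.0
ee_pos: [0.427, -0.1229, 0.1691]
eef_rot: [-0.001, 0.984, 0.179, -0.001]
ft_force: [0.3, 0.1, 0.3]
gripper_width: 0.093
grip_force: 0.0
```

```bash
python3 s.py 2; python3 s.py 1; cp $(ls -t pics/l*.png|head -1) pics/w5.png
```

```text
24.0 own [[-160.2    5.9]] 0.1691 f [0.3 0.1 0.3] jv 0.01
24.0 []
24.05 [('tall', 0.005, 103.2, 17.1)]
24.1 own [[-160.     5.7]] 0.1695 f [ 0.1 -0.5  0.1] jv 0.01
24.1 [('short', 0.028, 105.0, 17.8), ('tall', 0.021, 103.5, 16.3)]
```

View pics/w5.png

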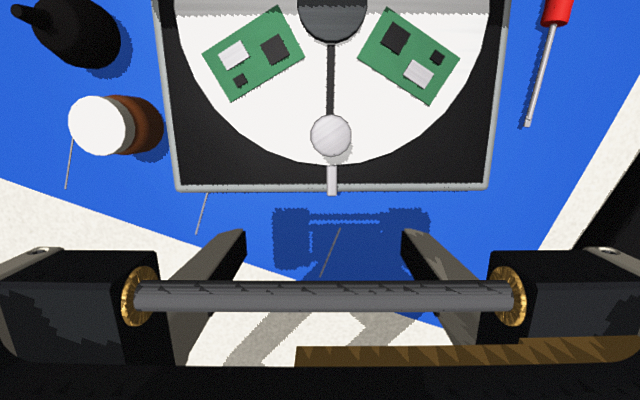

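The tall post's top is at (331,135), in line with the tab at (332,180). The plate is at rest and the gripper is clear of it.

```bash
python3 -c "
from workcell import *
print(sign_off())"
```

```text
the job is handed in; nothing more can be done
None
```

The job is handed in: by my camera estimates the plate ran at about 1.8 to 2.4 rad/s for over 8 s, then stopped at rest with the tall post about 1–2 mm from the mark and the arm clear; the sign-off returned no verdict.

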